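Charge the ball mill and hold its bayonet lid locked

TASK

Get the small ball mill running: drop both steel grinding balls from their stand into its open bowl, then enter the two lugs of the bayonet lid through the two slots in the collar, push the lid down against the sprung seal until it bottoms, and twist it a quarter turn clockwise (seen from above) against the interlock spring to the stop. The mill runs only while the lid is held there, and the lid springs back if let go, so finish still gripping it, pushed in and fully turned. Leave the timer, the petri dish and the specimen jar where they are.

Things in the scene. Friction and masses are not known exactly. Their poses are not given: they have to be found in the camera images.
- mill: Ball mill, fixed to the bench: white housing 186 x 172 mm, 38 mm high, control strip on its -x side; on it an aluminium tower 92 mm in diameter, its top (the bayonet collar) 100 mm above the bench. Origin on the bench, on the tower's axis, z up. In the tower is the open steel bowl: bore 46 mm, floor 44 mm and rim 87 mm above the bench; the rim is the lid's hard stop.
- bowl_mouth (a point): Centre of the collar's opening, level with its top, on the tower's axis, 100 mm above the bench. The collar's lip is 5 mm thick with a 66 mm opening and, opposite each other, two entry slots 34 degrees wide that reach out to 76 mm diameter.
- slot (a point): Outer end of one entry slot's centre line, 36 mm from the axis, level with the collar's top; the other slot is opposite. The line of the slots lies 40 degrees (0.698 rad) counter-clockwise, seen from above, from the mill's x axis. A single dark rib outside the collar marks each slot, a pair of ribs the closed place. A fixed block stops a lid from turning counter-clockwise.
- bowl_floor (a point): Centre of the bowl's inner floor, on the tower's axis, 44 mm above the bench.
- seal_ring (a joint): White sprung seal ring in the collar, pushed down by the lid's foot: m, 0 = up (top 4 mm below the collar's top; a lid laid in the slots rests here), grows downward. At 0.009 the lid is bottomed on the bowl's rim; above 0.006 its lugs are below the lip and can turn. The spring pushes back with about 4 N at 0, 9 N at 0.009.
- interlock_ring (a joint): Interlock ring under the lip, two dogs just clockwise of the slots: rad, 0 = at rest, grows clockwise seen from above, stop at 1.31. The lid pushed down in mid-slot meets the dogs after about 0.13 rad and carries the ring along, so the stop comes at 1.44 rad of lid turn. Its spring turns back with 0.09 N m at first, 0.18 at the stop, and turns back a lid that is let go.
- lid_grip (a point): Loose lid (220 g), point to grip: on its axis, 43 mm above its foot, in the upright grey finger bar (60 mm long along the lid's x axis, 16 mm thick, top 53 mm above the foot, on a 92 mm disc whose top is 21 mm above the foot). Bar, ears and lugs lie along x; half a turn makes no difference. Starts upright on the bench. Bottomed in the mill: 130 mm above the bench.
- lid_lug (a point): Outer end of one of the lid's two lugs, 36 mm from its axis along +x, 2.5 mm above the foot; the other is opposite. Lugs are 12 mm wide, 5 mm high, on a steel plug 62 mm in diameter and 14 mm high below the disc; a small ear on the disc's edge stands over each lug.
- ball_stand: The balls' stand, fixed to the bench: a grey foot plate 34 x 96 mm, 5 mm thick, with two small cups of 17 mm diameter on stems, rims 20 mm above the bench, 30 mm either side of its centre along its own y axis. Origin on the bench at its centre.
- ball_a_center (a point): Centre of the first steel ball, 20 mm diameter, 33 g, loose in the cup on the stand's -y side, about 28 mm above the bench; clear on both sides along the stand's x axis.
- ball_b_center (a point): Centre of the second steel ball, the same, in the cup on the stand's +y side.
- timer: Bystander: lab timer 66 x 64 x 28 mm, loose on the bench; origin at the centre of its underside.
- dish: Bystander: petri dish 55 mm diameter, 14 mm high, loose on the bench; origin at the centre of its underside.
- jar: Bystander: specimen jar 53 mm diameter, 62 mm high, with a white screw lid, loose on the bench; origin at the centre of its underside.

How it is judged (in metres and radians):
On the way, in this order (a step that is already met when the one before it is completed fails the run):
1. both grinding balls lie in the bowl, the lid not yet on (horizontal distance between each of ball_a_center, ball_b_center and bowl_floor below 0.02 m and z of ball_a_center in the frame of mill between 0.045 and 0.079 m and z of ball_b_center in the frame of mill between 0.045 and 0.079 m and value of joint seal_ring below 0.003 m), for 0.2 s.
2. the lid is in the collar and pushed down against the sprung seal (horizontal distance between lid_grip and bowl_mouth below 0.006 m and angle between lid_grip's own z axis and vertical below 0.1 rad and z of lid_grip in the frame of mill below 0.136 m and value of joint seal_ring above 0.005 m), for 0.1 s.
At the end, for the whole second after the job is handed in: The lid is centred on the collar (within 6 mm), upright (within 0.1 rad), pushed down with the seal ring at more than 5 mm and turned so that the interlock ring is past 1.1 rad (stop at 1.31); the fingers still grip it (more than 2 N); both balls lie in the bowl (all of step 2 and value of joint interlock_ring above 1.1 rad and contact force between the fingers and lid above 2 N and horizontal distance between each of ball_a_center, ball_b_center and bowl_floor below 0.02 m and z of ball_a_center in the frame of mill between 0.045 and 0.079 m and z of ball_b_center in the frame of mill between 0.045 and 0.079 m); the arm keeps its last pose, push and grip.
It fails at once if the timer is pushed more than 25 mm from its place (distance of timer from where it was at the start of the episode above 0.025 m).
It fails at once if the petri dish is pushed more than 25 mm from its place (distance of dish from where it was at the start of the episode above 0.025 m).
It fails at once if the specimen jar is pushed more than 25 mm from its place (distance of jar from where it was at the start of the episode above 0.025 m).
It also fails if it takes over 67 s, if anything falls off the work surface, if the arm or the gripper's body presses on something with over 40 N, if the wrist force passes 120 N, or if a joint passes its speed limit or range.

ROBOT

A 6-joint arm with a two-finger parallel gripper is mounted at the origin on the work surface; the furniture and walls round the work are solid. World frame = base frame: x ahead of the robot, y to its left, z up, the work surface at z = 0. Lengths are in mm, angles in rad, forces in N, time in s.
With the tool pointing down it reaches from about 350 to 875 mm from the base axis. Payload 4.2 kg.
Tool frame: the origin (TCP) lies midway between the tips of the shut fingers; the grasp point (between the pads) lies 19 mm behind it; z points along the fingers, y is the line along which they close (so a half turn about z gives the same grasp; the last joint's range is limited). The gripper opens to 85 mm and grips with 20 to 120 N. Pads are 22 mm wide; open, the fingers measure 114 mm over their backs; the gripper's body (76 mm by 85 mm) begins 54 mm behind the grasp point. The pads swing forward as they close: fully open they stand 13 mm farther back than shut.
Start: joints at [-1.073, 0.385, 0.008, 0, -1.194, -0.259], TCP at [147.853, -607.239, 231.312] pointing down, gripper open.
Joint ranges: [-3.14, 3.14], [-1.21, 2.06], [-1.07, 1.41], [-3.16, 2.05], [-2.99, -0.16], [-3.1, 3.1]. Speed limits (rad/s): [2.79, 2.79, 3.14, 3.14, 3.14, 3.14].

INTERFACE

Orientations are given as a unit quaternion [x, y, z, w].
In Python, from bench import read_state, get_image, job_done gives the robot as it stands.
- The arm moves only by the tool servo_tool, never from a script. Its arguments are lists of equal length, an entry for each row: "rotation": the turn, a rotation vector about the world's x, y, z scaled (see below), a list of three; "slide": the shift along the world's x, y, z scaled (see below), a list of three; "grip": the opening, from -1 (shut) to 1 (fully open). In form: {"rotation": [[rx, ry, rz], ...], "slide": [[tx, ty, tz], ...], "grip": [grip, ...]}. A call has 1 to 8 rows; each row is the pose to reach, as a shift and turn from the pose commanded when the call began, turning the shorter way round; what a row does not reach only later rows make up. The controller multiplies each number of a shift by 0.2 m and each number of a turn by 360 degrees. A row lasts 1/8 s, in which the tool goes at most 62.5 mm and 10.7 degrees, less where a joint would pass 70% of its speed; a pose out of reach is approached as far as the arm can. A call with a number of a shift or a turn outside -1 to 1 is refused whole. A call with a gripper value outside its range is refused whole. The fingers move at their own pace and stop on an object; the grip force is fixed at half the most. Time passes only in rows, so rows that repeat a pose let the fingers close. It gives the time, the measured TCP pose, the force, the opening and the grip force at its end, in the units of the state.
- read_state(): the state, without advancing time (a new reading comes with each control period).
- get_image(name): name is "side" or "top"; returns a dict with "image" (384x512x3 uint8, red, green, blue), "depth" (384x512 float32, mm along the optical axis (not along the pixel's ray), 0 where there is no reading), "camera_matrix" (3x3 intrinsics, pixels), "rvec" (rotation vector, rad) and "tvec" (3), from world to camera coordinates, as OpenCV has them. Camera axes: x right, y down, z forward; pixel columns grow to the right and rows downward; lengths in mm; the calibration is good to about 2 mm. A picture is of the moment at which its call begins.
- job_done(): hands the job in; it is judged then, once.
The state is a dict: "clock": time; "joints": joint angles; "joint_vel": joint speeds; "joint_efforts": joint torques, N m; "position": TCP position; "ee_rot": TCP orientation; "contact_force": force on the tool from outside, world axes, zero at the start; "wrist_torque": the same for the moment, N m; "gripper_width": finger opening in mm; "grasp_force": force on a finger pad.
Only numpy, scipy, OpenCV 4.12 (cv2) and the standard library are available. Lean on these libraries where they do the work, as an engineer would, in place of code of your own. Each camera call takes 0.05 s, during which the arm holds its last target. There are 200 camera calls.

## Working session

There is one attempt and no reset: what is moved stays moved. The work goes in short steps, Python scripts to look and compute and a tool call to move; the robot and the scene stay as the last step left them, time stands still between calls to the robot, and variables do not carry over. Pictures are saved under pics/ and viewed, at most 10 in all, crops included, and the job is handed in when it is done.

Besides the shell and the picture viewer there is one more tool, called after "Emit:" as name(argument=value, ...), one argument or row to a line, values as JSON. servo_tool: Moves the arm, as the interface text tells. Shifts and turns lie within -1 to 1; 1 stands for 0.2 m of shift or 360 degrees of turn. Its arguments: {"type":"object","properties":{"rotation":{"type":"array","items":{"type":"array","items":{"type":"number","minimum":-1,"maximum":1}}},"slide":{"type":"array","items":{"type":"array","items":{"type":"number","minimum":-1,"maximum":1}}},"grip":{"type":"array","items":{"type":"number"}}},"required":["rotation","slide","grip"]}

```bash
mkdir -p pics; cat > h.py <<'E'
import numpy as np, cv2
from bench import read_state, get_image, job_done
def world(d, uv=None, z=None):
    """pixels -> world: by depth image (all) or ray onto plane z"""
    K=d["camera_matrix"]; R=cv2.Rodrigues(np.array(d["rvec"],float))[0]; t=np.array(d["tvec"],float).ravel()
    if uv is None:
        v,u=np.mgrid[:384,:512]; D=d["depth"]
        c=np.stack([(u-K[0][2])/K[0][0]*D,(v-K[1][2])/K[1][1]*D,D],-1)
        return (c-t)@R
    uv=np.atleast_2d(uv); r=np.c_[(uv[:,0]-K[0][2])/K[0][0],(uv[:,1]-K[1][2])/K[1][1],np.ones(len(uv))]@R
    o=-R.T@t
    return o+r*((z-o[2])/r[:,2])[:,None]
def save(n,im,box=None,s=1):
    if box: im=im[box[1]:box[3],box[0]:box[2]]
    cv2.imwrite("pics/"+n,cv2.resize(im[...,::-1],None,fx=s,fy=s,interpolation=cv2.INTER_CUBIC))
E
python3 - <<'E'
from h import *
import pickle
print(read_state())
D={n:get_image(n) for n in("top","side")}
pickle.dump(D,open("d0.pkl","wb"))
save("top0.png",D["top"]["image"],None,1.5); save("side0.png",D["side"]["image"],None,1.5)
for n,d in D.items():
    R=cv2.Rodrigues(np.array(d["rvec"],float))[0]; print(n,-R.T@np.ravel(d["tvec"]),R[2],d["camera_matrix"][0][0])
E
```

```text
{'clock': 0.0, 'joints': array([-1.07341352e+00,  3.85580113e-01,  6.58967121e-03, -4.92726280e-04,
       -1.19403066e+00, -2.58642464e-01]), 'joint_vel': array([ 9.81021779e-05, -4.21097643e-04,  1.58452877e-03, -6.10218040e-04,
        2.04877911e-03,  5.01557549e-04]), 'joint_efforts': array([ 3.31687324e-04, -3.92285979e+01,  1.88401061e+01,  4.18622196e+00,
       -4.69707666e-03,  8.44286433e-06]), 'position': array([ 147.69234719, -606.67417398,  230.19417157]), 'ee_rot': array([-1.18996557e-01,  9.92894017e-01,  1.11836495e-03, -1.97737755e-04]), 'contact_force': array([0.10610251, 0.51247258, 0.10546518]), 'wrist_torque': array([ 0.0049819 , -0.01867506,  0.01423255]), 'grasp_force': 0.0, 'gripper_width': 85.57486541599943}
top [ 313.44948416   22.62908226 1162.76704523] [ 1.71328299e-01 -9.74946962e-04 -9.85213512e-01] 375.1954141940502
side [328.18770207 814.55904954 423.72381078] [ 0.1840284  -0.9040473  -0.38578755] 358.6471062631538
```

View pics/top0.png

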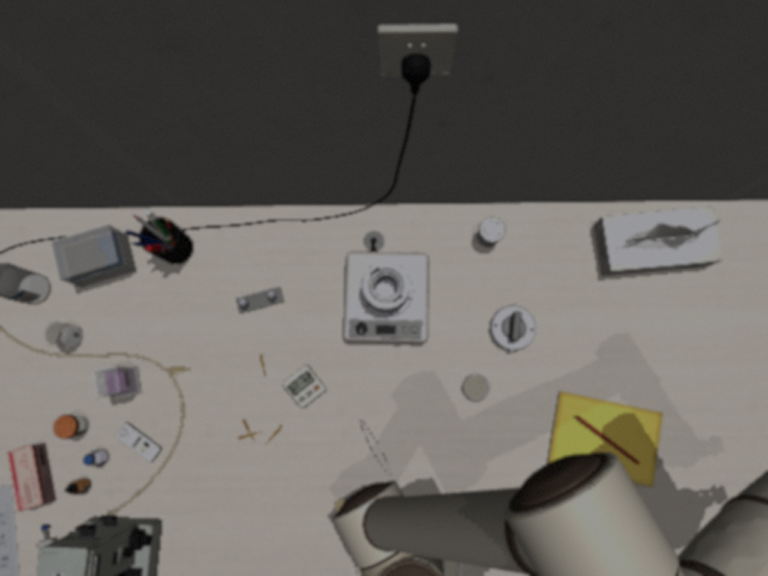

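View pics/side0.png

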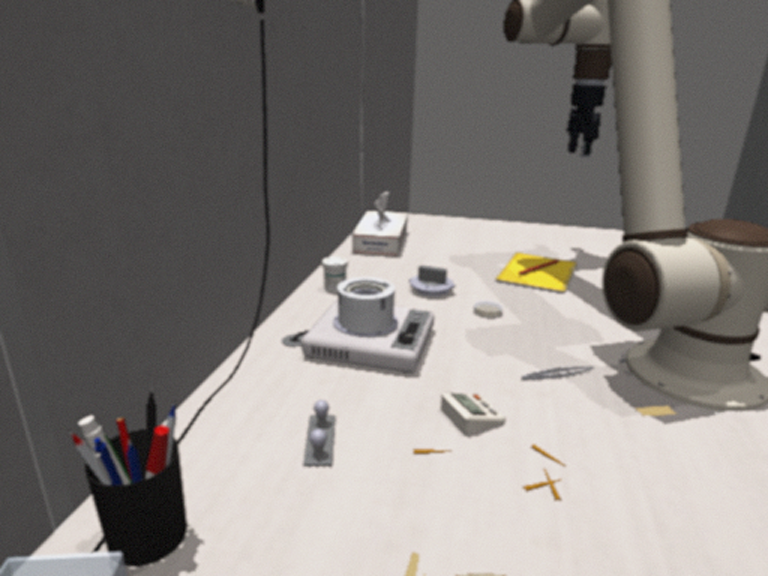

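The top view (1.5x pixels) shows the mill at (386,288), the stand with its balls at (243,303)/(271,296), the lid at (513,328), the timer at (303,385), the dish at (475,388) and the jar at (490,232). The side view agrees with this. Next I measure with depth.

```bash
python3 - <<'E'
from h import *
import pickle
D=pickle.load(open("d0.pkl","rb")); d=D["top"]; W=world(d); g=d["image"].mean(2)
def reg(x0,y0,x1,y1,z0,z1):
    m=np.zeros((384,512),bool); m[y0:y1,x0:x1]=1
    return m&(W[...,2]>z0)&(W[...,2]<z1)
def rect(m,nm):
    P=W[m]; r=cv2.minAreaRect(P[:,:2].astype(np.float32)); e=cv2.minEnclosingCircle(P[:,:2].astype(np.float32))
    print(nm,m.sum(),"mean",P.mean(0).round(1),"rect",np.round(r[0],1),np.round(r[1],1),round(r[2],1),"circ",np.round(e[0],1),round(e[1],1))
print("bench z",np.median(W[280:290,230:300,2]))
rect(reg(220,160,295,235,30,46),"housing")
rect(reg(220,160,295,235,92,108),"collar")
rect(reg(320,195,365,240,12,30),"lid disc")
rect(reg(320,195,365,240,42,62),"lid bar")
rect(reg(150,185,195,215,2,60),"stand")
rect(reg(150,185,173,215,25,60),"ballL")
rect(reg(173,185,195,215,25,60),"ballR")
rect(reg(180,235,225,280,15,40),"timer")
rect(reg(300,240,335,275,7,30),"dish")
rect(reg(310,138,345,170,50,75),"jar")
im=d["image"]
c=[cv2.resize(im[y:y+60,x:x+60],(400,400),interpolation=cv2.INTER_CUBIC) for x,y in((227,162),(312,189))]
save("crop.png",np.hstack(c))
E
```

```text
bench z -0.00987978850074581
housing 2475 mean [505.1  35.   38.3] rect [513.   36.8] [171.3 186.9] 87.3 circ [513.6  35.8] 121.3
collar 467 mean [522.3  36.1  99.1] rect [522.8  36.5] [89.8 91.4] 89.0 circ [523.   36.1] 47.6
lid disc 573 mean [ 445.8 -221.    21.2] rect [ 446.9 -223. ] [90.5 89.8] 53.3 circ [ 447.7 -220.8] 47.9
lid bar 110 mean [ 446.3 -221.5   51.6] rect [ 447.2 -222.3] [16.7 58.6] 81.9 circ [ 447.5 -220.5] 29.5
stand 517 mean [512.3 301.    8.4] rect [513.4 303.4] [140.5  92.5] 89.4 circ [511.8 302.5] 80.5
ballL 34 mean [504.8 328.   34.1] rect [505.1 329.7] [16.  18.1] 8.2 circ [505.3 329.3] 9.7
ballR 33 mean [519.7 269.9  35.2] rect [519.7 270. ] [15.8 17.3] 29.7 circ [520.  271.6] 10.0
timer 363 mean [338.7 207.5  22.5] rect [335.6 205.6] [59.3 64.4] 37.4 circ [337.1 206.1] 38.9
dish 270 mean [ 327.7 -144.    13.9] rect [ 327.9 -143.7] [54.8 50.9] 89.3 circ [ 327.7 -143.9] 27.6
jar 234 mean [ 641.4 -179.4   61.6] rect [ 641.8 -180.4] [50.8 49.4] 72.8 circ [ 642.5 -180.2] 26.8
```

View pics/crop.png

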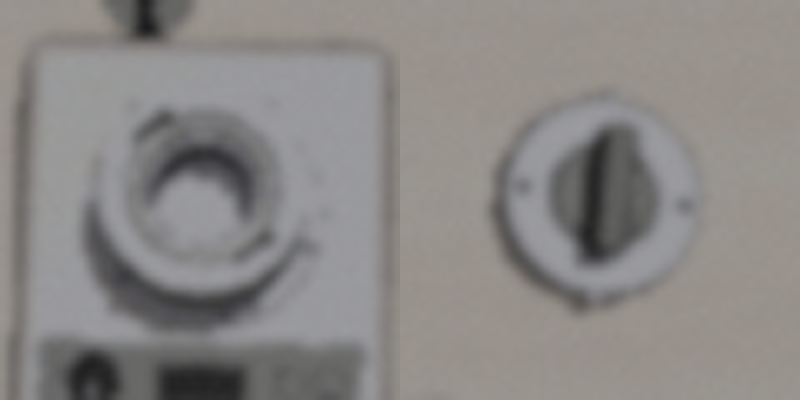

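The crop shows the slots at (155,125)/(260,243), so the slot line is about 40° CCW of +x and the mill's yaw is near -1 to -2°. The lid's ears at (608,95)/(580,305) put its bar at about -8°. All sizes match the specification. I'm moving to the balls.

Emit:
servo_tool(
  rotation=[
    [0, 0, 0.03],
    [0, 0, 0.06],
    [0, 0, 0.083],
    [0, 0, 0.083],
    [0, 0, 0.083],
  ],
  slide=[
    [0.2, 0.2, 0],
    [0.4, 0.4, 0],
    [0.6, 0.6, 0],
    [0.8, 0.8, 0],
    [1, 1, 0],
  ],
  grip=[1, 1, 1, 1, 1],
)

```text
clock: 0.72
position: [348.7, -405.6, 231.0]
ee_rot: [-0.371, 0.929, 0.0, -0.0]
contact_force: [0.9, -0.7, 0.7]
gripper_width: 85.3
grasp_force: 0.0
```

Emit:
servo_tool(
  rotation=[
    [0, 0, 0.03],
    [0, 0, 0.06],
    [0, 0, 0.083],
    [0, 0, 0.083],
    [0, 0, 0.083],
  ],
  slide=[
    [0.157, 0.2, 0],
    [0.314, 0.4, 0],
    [0.471, 0.6, 0],
    [0.628, 0.8, 0],
    [0.785, 1, 0],
  ],
  grip=[1, 1, 1, 1, 1],
)

```text
clock: 1.35
position: [505.5, -205.7, 231.0]
ee_rot: [-0.598, 0.802, 0.0, -0.0]
contact_force: [1.1, -0.6, -0.2]
gripper_width: 85.1
grasp_force: 0.0
```

Emit:
servo_tool(
  rotation=[
    [0, 0, 0.03],
    [0, 0, 0.06],
    [0, 0, 0.086],
    [0, 0, 0.086],
  ],
  slide=[
    [0, 0.25, 0],
    [0, 0.5, 0],
    [0, 0.75, 0],
    [0, 1, 0],
  ],
  grip=[1, 1, 1, 1],
)

```text
clock: 1.85
position: [504.4, -5.6, 231.0]
ee_rot: [0.79, -0.613, -0.0, 0.0]
contact_force: [0.8, 0.2, -0.1]
gripper_width: 85.1
grasp_force: 0.0
```

Emit:
servo_tool(
  rotation=[
    [0, 0, 0],
    [0, 0, 0],
    [0, 0, 0],
    [0, 0, 0],
  ],
  slide=[
    [0, 0.25, 0],
    [0, 0.5, 0],
    [0, 0.75, 0],
    [0, 1, 0],
  ],
  grip=[1, 1, 1, 1],
)

```text
clock: 2.35
position: [504.3, 194.3, 231.0]
ee_rot: [0.79, -0.613, -0.0, 0.0]
contact_force: [2.1, 0.2, 0.4]
gripper_width: 85.9
grasp_force: 0.0
```

Emit:
servo_tool(
  rotation=[
    [0, 0, 0],
    [0, 0, 0],
    [0, 0, 0],
    [0, 0, 0],
    [0, 0, 0],
  ],
  slide=[
    [0, 0.25, 0],
    [0, 0.5, -0.2],
    [0, 0.683, -0.4],
    [0, 0.683, -0.6],
    [0, 0.683, -0.6],
  ],
  grip=[1, 1, 1, 1, 1],
)

```text
clock: 2.98
position: [502.7, 327.8, 107.4]
ee_rot: [0.79, -0.613, -0.001, 0.005]
contact_force: [2.2, -0.4, 1.6]
gripper_width: 85.5
grasp_force: 0.0
```

Emit:
servo_tool(
  rotation=[
    [0, 0, 0],
    [0, 0, 0],
    [0, 0, 0],
    [0, 0, 0],
  ],
  slide=[
    [0, 0, -0.1],
    [0, 0, -0.2],
    [0, 0, -0.2],
    [0, 0, -0.2],
  ],
  grip=[1, 1, 1, 1],
)

```text
clock: 3.48
position: [505.9, 329.8, 73.3]
ee_rot: [0.79, -0.613, 0.0, -0.002]
contact_force: [0.0, 0.1, 0.8]
gripper_width: 85.7
grasp_force: 0.0
```

```bash
python3 - <<'E'
from h import *
s=read_state(); print(s["position"],s["ee_rot"],s["joints"])
d=get_image("side"); im=d["image"]
save("side1.png",im,(180,160,320,330),3)
import pickle; D=pickle.load(open("d0.pkl","rb"))["side"]; W=world(D)
for nm,(x0,y0,x1,y1,a,b) in dict(balls=(195,260,230,310,25,45),collar=(215,180,270,225,96,106),disc=(268,175,310,200,15,28),bar=(268,170,310,195,40,60)).items():
    m=np.zeros((384,512),bool); m[y0:y1,x0:x1]=1; m&=(W[...,2]>a)&(W[...,2]<b); P=W[m]
    if nm=="balls":
        for q in (P[P[:,1]>300],P[P[:,1]<300]): print(nm,len(q),q.mean(0),q.min(0),q.max(0))
        continue
    r=cv2.minAreaRect(P[:,:2].astype(np.float32)); print(nm,len(P),r,P[:,2].mean(),cv2.minEnclosingCircle(P[:,:2].astype(np.float32)))
E
```

```text
[505.92279755 329.84846811  73.34235406] [ 7.90172168e-01 -6.12882822e-01  3.88626025e-04 -1.56189264e-03] [ 8.45833229e-01  4.99919488e-01 -2.43309804e-01  7.78991206e-04
 -8.24399362e-01 -5.94974521e-01]
balls 91 [502.04305633 332.29069242  31.51672464] [493.62991638 323.16385259  25.17268696] [512.75276752 338.57585926  37.13919401]
balls 73 [517.3816926  274.68359307  31.40667389] [509.00420413 265.43254238  25.07520701] [526.95356918 281.04830628  36.70024991]
collar 264 ((520.01904296875, 36.650360107421875), (89.79851531982422, 89.91484069824219), 12.529134750366211) 98.23662212586915 ((519.7595825195312, 35.13862991333008), 47.6040153503418)
disc 229 ((443.3150939941406, -215.20037841796875), (88.30262756347656, 75.90363311767578), 15.843171119689941) 20.3062900871554 ((445.046142578125, -219.3299560546875), 49.300540924072266)
bar 93 ((445.7763671875, -220.88148498535156), (16.031023025512695, 60.38583755493164), 85.20265197753906) 46.93641222433619 ((445.6992492675781, -222.7895965576172), 30.27875518798828)
```

View pics/side1.png

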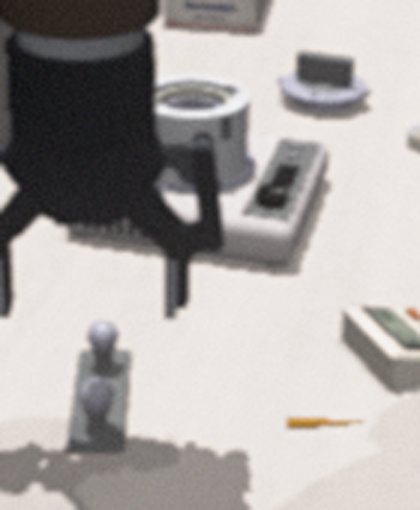

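The fingers at (5,310) and (175,310) straddle the near ball at (97,400) evenly. I'm descending and gripping.

Emit:
servo_tool(
  rotation=[
    [0, 0, 0],
    [0, 0, 0],
    [0, 0, 0],
    [0, 0, 0],
    [0, 0, 0],
    [0, 0, 0],
    [0, 0, 0],
    [0, 0, 0],
  ],
  slide=[
    [0, 0, -0.1],
    [0, 0, -0.2],
    [0, 0, -0.3],
    [0, 0, -0.3],
    [0, 0, -0.3],
    [0, 0, -0.3],
    [0, 0, -0.3],
    [0, 0, -0.3],
  ],
  grip=[1, 1, 1, 0, -0.4, -1, -1, -1],
)

```text
clock: 4.53
position: [503.7, 329.0, 12.5]
ee_rot: [0.79, -0.613, -0.0, 0.001]
contact_force: [-5.3, -0.5, 6.6]
gripper_width: 17.0
grasp_force: 58.3
```

Emit:
servo_tool(
  rotation=[
    [0, 0, 0],
    [0, 0, 0],
    [0, 0, 0],
    [0, 0, 0],
  ],
  slide=[
    [0, 0, 0.1],
    [0, 0, 0.3],
    [0, 0, 0.6],
    [0, 0, 0.6],
  ],
  grip=[-1, -1, -1, -1],
)

```text
clock: 5.03
position: [507.6, 331.9, 137.7]
ee_rot: [0.79, -0.612, 0.001, -0.006]
contact_force: [-0.7, 0.0, -0.0]
gripper_width: 16.6
grasp_force: 58.6
```

```bash
python3 - <<'E'
from h import *
s=read_state(); print(s["position"],s["ee_rot"],s["gripper_width"],s["grasp_force"])
save("side2.png",get_image("side")["image"],(160,100,300,330),2.5)
E
```

```text
[507.62643835 331.86045751 137.73724552] [ 0.79046558 -0.61247178  0.00114554 -0.00641623] 16.64753796974543 58.55713963508606
```

View pics/side2.png

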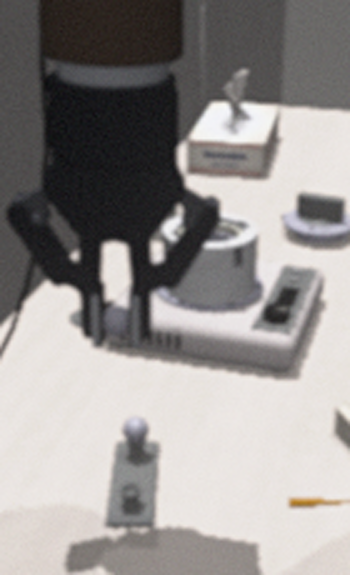

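The ball is held between the pads at (117,320). I'm carrying it to the mill.

Emit:
servo_tool(
  rotation=[
    [0, 0, 0],
    [0, 0, 0],
    [0, 0, 0],
    [0, 0, 0],
    [0, 0, 0],
  ],
  slide=[
    [0.01, -0.2, 0.04],
    [0.02, -0.4, 0.05],
    [0.03, -0.6, 0.05],
    [0.04, -0.8, 0.05],
    [0.05, -1, 0.05],
  ],
  grip=[-1, -1, -1, -1, -1],
)

```text
clock: 5.7
position: [514.0, 127.7, 140.2]
ee_rot: [0.79, -0.613, -0.001, 0.001]
contact_force: [0.1, -0.8, -1.0]
gripper_width: 16.5
grasp_force: 58.6
```

Emit:
servo_tool(
  rotation=[
    [0, 0, 0],
    [0, 0, 0],
    [0, 0, 0],
    [0, 0, 0],
    [0, 0, 0],
    [0, 0, 0],
    [0, 0, 0],
    [0, 0, 0],
  ],
  slide=[
    [0.03, -0.2, 0],
    [0.03, -0.35, 0],
    [0.032, -0.465, 0],
    [0.032, -0.465, -0.05],
    [0.032, -0.465, -0.1],
    [0.032, -0.465, -0.2],
    [0.032, -0.465, -0.2],
    [0.032, -0.465, -0.2],
  ],
  grip=[-1, -1, -1, -1, -1, -1, -1, -1],
)

```text
clock: 6.7
position: [521.5, 36.9, 101.4]
ee_rot: [0.791, -0.612, 0.0, 0.0]
contact_force: [-0.0, 0.2, -0.6]
gripper_width: 16.2
grasp_force: 58.6
```

Emit:
servo_tool(
  rotation=[
    [0, 0, 0],
    [0, 0, 0],
    [0, 0, 0],
    [0, 0, 0],
    [0, 0, 0],
    [0, 0, 0],
  ],
  slide=[
    [0, 0, 0],
    [0, 0, 0],
    [0, 0, 0],
    [0, 0, 0],
    [0, 0, 0.2],
    [0, 0, 0.3],
  ],
  grip=[-0.2, -0.2, -0.2, -0.2, -0.2, -0.2],
)

```text
clock: 7.45
position: [522.1, 36.5, 163.1]
ee_rot: [0.79, -0.613, 0.001, -0.001]
contact_force: [0.7, -0.1, 0.0]
gripper_width: 34.2
grasp_force: 0.0
```

Emit:
servo_tool(
  rotation=[
    [0, 0, 0],
    [0, 0, 0],
    [0, 0, 0],
    [0, 0, 0],
    [0, 0, 0],
  ],
  slide=[
    [0, 0.2, 0],
    [0, 0.4, 0],
    [0, 0.6, 0],
    [0, 0.8, 0],
    [-0.01, 1, 0],
  ],
  grip=[0, 0.5, 1, 1, 1],
)

```text
clock: 8.07
position: [519.2, 237.6, 161.3]
ee_rot: [0.79, -0.613, 0.0, -0.0]
contact_force: [1.4, 0.7, 0.3]
gripper_width: 85.3
grasp_force: 0.0
```

```bash
python3 - <<'E'
from h import *
s=read_state(); print(s["position"],s["ee_rot"],s["gripper_width"])
d=get_image("top"); W=world(d)
m=np.zeros((384,512),bool); m[180:205,240:275]=1
P=W[m&(W[...,2]<80)&(W[...,2]>30)]; h=P[np.hypot(P[:,0]-522,P[:,1]-36)<22]
q=h[h[:,2]>56]; print(len(h),len(q),q.mean(0) if len(q) else None,q.max(0) if len(q) else 0, np.percentile(h[:,2],[5,50]))
save("t1.png",d["image"],(150,160,290,230),5)
E
```

```text
[519.17565855 237.60838259 161.32894607] [ 7.90137549e-01 -6.12929563e-01  4.19272429e-05 -4.16257524e-05] 85.27220930153797
130 33 [524.0049023   36.9786852   60.38141042] [532.48285172  44.52718323  65.59813976] [41.51310794 45.1873428 ]
```

View pics/t1.png

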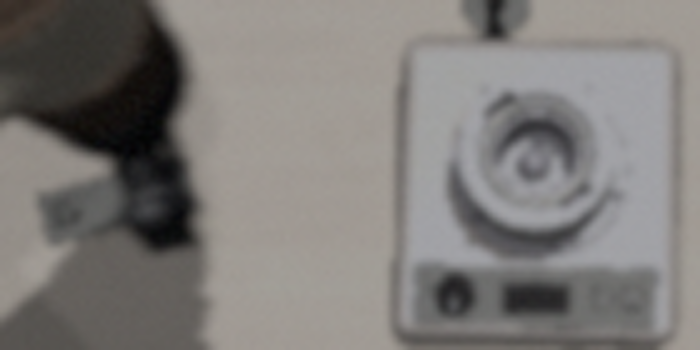

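Ball one lies in the bowl at (535,163). On to ball two.

Emit:
servo_tool(
  rotation=[
    [0, 0, 0],
    [0, 0, 0],
    [0, 0, 0],
    [0, 0, 0],
    [0, 0, 0],
    [0, 0, 0],
  ],
  slide=[
    [-0.005, 0.176, 0],
    [-0.005, 0.176, -0.2],
    [-0.005, 0.176, -0.4],
    [-0.005, 0.176, -0.55],
    [-0.005, 0.176, -0.7],
    [-0.005, 0.176, -0.75],
  ],
  grip=[1, 1, 1, 1, 1, 1],
)

```text
clock: 8.88
position: [517.3, 270.6, 9.4]
ee_rot: [0.79, -0.613, -0.0, 0.002]
contact_force: [0.1, -0.0, -0.5]
gripper_width: 85.4
grasp_force: 0.0
```

Emit:
servo_tool(
  rotation=[
    [0, 0, 0],
    [0, 0, 0],
    [0, 0, 0],
    [0, 0, 0],
    [0, 0, 0],
    [0, 0, 0],
  ],
  slide=[
    [0, 0, 0],
    [0, 0, 0],
    [0, 0, 0],
    [0, 0, 0],
    [0, 0, 0],
    [0, 0, 0],
  ],
  grip=[0, -0.4, -1, -1, -1, -1],
)

```text
clock: 9.62
position: [518.6, 271.9, 12.3]
ee_rot: [0.79, -0.613, 0.0, -0.001]
contact_force: [-1.2, -0.6, 6.5]
gripper_width: 16.6
grasp_force: 58.5
```

Emit:
servo_tool(
  rotation=[
    [0, 0, 0],
    [0, 0, 0],
    [0, 0, 0],
    [0, 0, 0],
    [0, 0, 0],
    [0, 0, 0],
  ],
  slide=[
    [0, 0, 0.1],
    [0, 0, 0.3],
    [0, 0, 0.5],
    [0, 0, 0.65],
    [0, 0, 0.65],
    [0, 0, 0.65],
  ],
  grip=[-1, -1, -1, -1, -1, -1],
)

```text
clock: 10.38
position: [517.5, 271.1, 140.2]
ee_rot: [0.79, -0.613, -0.0, 0.001]
contact_force: [0.2, 0.1, -1.1]
gripper_width: 16.5
grasp_force: 58.5
```

Emit:
servo_tool(
  rotation=[
    [0, 0, 0],
    [0, 0, 0],
    [0, 0, 0],
    [0, 0, 0],
    [0, 0, 0],
  ],
  slide=[
    [0, -0.2, 0],
    [0, -0.4, 0],
    [0.01, -0.6, 0],
    [0.01, -0.8, 0],
    [0.015, -1, 0],
  ],
  grip=[-1, -1, -1, -1, -1],
)

```text
clock: 11.0
position: [520.1, 70.0, 139.5]
ee_rot: [0.79, -0.613, -0.001, 0.002]
contact_force: [-0.0, 0.1, -0.2]
gripper_width: 16.1
grasp_force: 58.5
```

Emit:
servo_tool(
  rotation=[
    [0, 0, 0],
    [0, 0, 0],
    [0, 0, 0],
    [0, 0, 0],
    [0, 0, 0],
    [0, 0, 0],
    [0, 0, 0],
  ],
  slide=[
    [0, -0.1, 0],
    [0, -0.176, 0],
    [0, -0.176, -0.05],
    [0, -0.176, -0.1],
    [0, -0.176, -0.2],
    [0, -0.176, -0.2],
    [0, -0.176, -0.2],
  ],
  grip=[-1, -1, -1, -1, -1, -1, -1],
)

```text
clock: 11.88
position: [521.6, 36.9, 101.4]
ee_rot: [0.791, -0.612, 0.0, -0.0]
contact_force: [-0.1, -0.4, 0.8]
gripper_width: 16.8
grasp_force: 58.6
```

Emit:
servo_tool(
  rotation=[
    [0, 0, 0],
    [0, 0, 0],
    [0, 0, 0],
    [0, 0, 0],
    [0, 0, 0],
    [0, 0, 0],
  ],
  slide=[
    [0, 0, 0],
    [0, 0, 0],
    [0, 0, 0],
    [0, 0, 0],
    [0, 0, 0.2],
    [0, 0, 0.4],
  ],
  grip=[-0.2, -0.2, -0.2, -0.2, -0.2, -0.2],
)

```text
clock: 12.62
position: [521.0, 36.2, 182.0]
ee_rot: [0.79, -0.613, -0.0, 0.001]
contact_force: [0.8, -0.2, 0.4]
gripper_width: 34.3
grasp_force: 0.0
```

Emit:
servo_tool(
  rotation=[
    [0, 0, -0.03],
    [0, 0, -0.06],
    [0, 0, -0.09],
    [0, 0, -0.12],
    [0, 0, -0.15],
    [0, 0, -0.18],
  ],
  slide=[
    [-0.07, -0.2, 0],
    [-0.15, -0.4, 0],
    [-0.22, -0.6, 0],
    [-0.3, -0.8, 0],
    [-0.37, -1, 0],
    [-0.37, -1, 0],
  ],
  grip=[0, 0.5, 1, 1, 1, 1],
)

```text
clock: 13.38
position: [446.0, -165.7, 181.3]
ee_rot: [-0.337, 0.942, 0.0, -0.0]
contact_force: [0.2, 0.6, -0.0]
gripper_width: 85.4
grasp_force: 0.0
```

```bash
python3 - <<'E'
from h import *
s=read_state(); print(s["position"],s["ee_rot"],s["gripper_width"])
d=get_image("top"); W=world(d)
m=np.zeros((384,512),bool); m[180:205,240:275]=1
P=W[m&(W[...,2]<80)&(W[...,2]>30)]; h=P[np.hypot(P[:,0]-522,P[:,1]-36)<22]
q=h[h[:,2]>52]; print(len(h),len(q),q.mean(0) if len(q) else None,q.min(0),q.max(0))
save("t2.png",d["image"],(230,160,370,260),5)
E
```

```text
[ 445.98775592 -165.6501555   181.32150416] [-3.36782220e-01  9.41582553e-01  5.52281571e-05 -1.71667532e-04] 85.36463024238063Traceback (most recent call last):
  File "<stdin>", line 6, in <module>
    return umr_minimum(a, axis, None, out, keepdims, initial, where)
ValueError: zero-size array to reduction operation minimum which has no identity
```

Emit:
servo_tool(
  rotation=[
    [0, 0, -0.03],
    [0, 0, -0.06],
    [0, 0, -0.09],
    [0, 0, -0.12],
    [0, 0, -0.132],
    [0, 0, -0.132],
    [0, 0, -0.132],
    [0, 0, -0.132],
  ],
  slide=[
    [-0.0075, -0.2, 0],
    [-0.0075, -0.288, 0],
    [-0.0075, -0.288, -0.1],
    [-0.0075, -0.288, -0.2],
    [-0.0075, -0.288, -0.4],
    [-0.0075, -0.288, -0.4],
    [-0.0075, -0.288, -0.4],
    [-0.0075, -0.288, -0.4],
  ],
  grip=[1, 1, 1, 1, 1, 1, 1, 1],
)

```text
clock: 14.42
position: [447.0, -221.4, 102.9]
ee_rot: [0.065, 0.998, -0.0, 0.002]
contact_force: [0.3, -0.9, 0.1]
gripper_width: 85.6
grasp_force: 0.0
```

```bash
python3 - <<'E'
from h import *
s=read_state(); print(s["position"],s["ee_rot"],s["gripper_width"])
d=get_image("top")
b=get_image("side")["image"][100:240,190:330]; a=d["image"][160:260,230:370]
save("t2.png",np.vstack([a,b]),None,2.5)
E
```

```text
[ 446.98323644 -221.38564432  102.92944742] [ 6.52258138e-02  9.97869122e-01 -2.60842192e-04  1.65541834e-03] 85.61100418561587
```

View pics/t2.png

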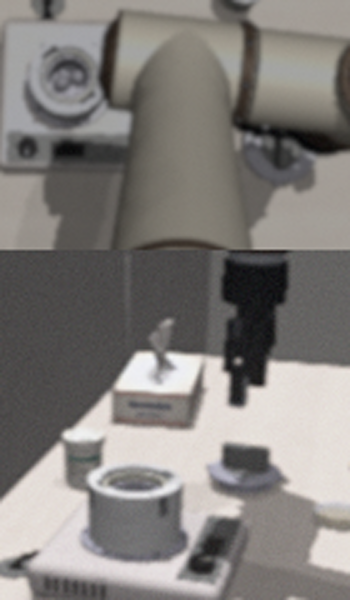

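Two balls show in the bowl at (62,80)/(78,78), and the gripper stands over the lid's bar. I'm descending and gripping.

Emit:
servo_tool(
  rotation=[
    [0, 0, 0],
    [0, 0, 0],
    [0, 0, 0],
    [0, 0, 0],
    [0, 0, 0],
    [0, 0, 0],
  ],
  slide=[
    [0, 0, -0.1],
    [0, 0, -0.2],
    [0, 0, -0.3],
    [0, 0, -0.38],
    [0, 0, -0.38],
    [0, 0, -0.38],
  ],
  grip=[1, 1, 1, 1, 1, 1],
)

```text
clock: 15.28
position: [446.5, -221.4, 26.2]
ee_rot: [0.066, 0.998, -0.0, 0.001]
contact_force: [-0.0, -0.2, -0.5]
gripper_width: 85.5
grasp_force: 0.0
```

Emit:
servo_tool(
  rotation=[
    [0, 0, 0],
    [0, 0, 0],
    [0, 0, 0],
    [0, 0, 0],
    [0, 0, 0],
    [0, 0, 0],
  ],
  slide=[
    [0, 0, 0],
    [0, 0, 0],
    [0, 0, 0],
    [0, 0, 0],
    [0, 0, 0],
    [0, 0, 0],
  ],
  grip=[0, -0.4, -1, -1, -1, -1],
)

```text
clock: 16.02
position: [446.1, -221.5, 25.7]
ee_rot: [0.066, 0.998, -0.0, 0.0]
contact_force: [-0.9, -1.0, 5.1]
gripper_width: 15.1
grasp_force: 59.3
```

Emit:
servo_tool(
  rotation=[
    [0, 0, 0],
    [0, 0, 0],
    [0, 0, 0.02],
    [0, 0, 0.04],
    [0, 0, 0.06],
    [0, 0, 0.06],
    [0, 0, 0.06],
    [0, 0, 0.06],
  ],
  slide=[
    [0, 0, 0.2],
    [0, 0, 0.5],
    [0.05, 0.1, 0.7],
    [0.1, 0.3, 0.7],
    [0.15, 0.5, 0.7],
    [0.2, 0.7, 0.7],
    [0.25, 0.9, 0.7],
    [0.276, 1, 0.7],
  ],
  grip=[-1, -1, -1, -1, -1, -1, -1, -1],
)

```text
clock: 17.02
position: [500.3, -19.3, 164.1]
ee_rot: [-0.123, 0.992, 0.0, -0.001]
contact_force: [-0.2, 0.0, -2.0]
gripper_width: 14.8
grasp_force: 58.9
```

Emit:
servo_tool(
  rotation=[
    [0, 0, 0.02],
    [0, 0, 0.04],
    [0, 0, 0.06],
    [0, 0, 0.068],
    [0, 0, 0.068],
    [0, 0, 0.068],
  ],
  slide=[
    [0.04, 0.1, 0],
    [0.08, 0.2, 0],
    [0.1, 0.288, 0],
    [0.1, 0.288, -0.05],
    [0.1, 0.288, -0.08],
    [0.1, 0.288, -0.08],
  ],
  grip=[-1, -1, -1, -1, -1, -1],
)

```text
clock: 17.77
position: [520.0, 36.0, 148.2]
ee_rot: [-0.329, 0.944, 0.0, -0.001]
contact_force: [0.1, 0.0, -1.9]
gripper_width: 14.9
grasp_force: 59.0
```

```bash
python3 - <<'E'
from h import *
import pickle
s=read_state(); print(s["position"],s["ee_rot"],s["gripper_width"],s["grasp_force"])
D={n:get_image(n) for n in("top","side")}; pickle.dump(D,open("d3.pkl","wb"))
for n in D:
    W=world(D[n]); m=(abs(W[...,0]-521)<60)&(abs(W[...,1]-36)<60)
    for nm,a,b in(("disc",134,146),("bar",160,180),("collar",96,104)):
        P=W[m&(W[...,2]>a)&(W[...,2]<b)]
        if len(P)>5: print(n,nm,len(P),P.mean(0).round(1),cv2.minAreaRect(P[:,:2].astype(np.float32)),cv2.minEnclosingCircle(P[:,:2].astype(np.float32)))
a=D["top"]["image"][155:245,210:310];b=D["side"]["image"][120:250,200:300]
save("p3.png",np.hstack([cv2.resize(a,(400,360)),cv2.resize(b,(400,520))[:360*0+520][-360:]]))
E
```

```text
[520.04164362  36.04811274 148.18291336] [-3.29173450e-01  9.44268466e-01  1.46934171e-04 -1.37180124e-03] 14.903607297140043 59.02494192123413
top disc 264 [498.8  26.3 143.1] ((507.73602294921875, 34.85052490234375), (62.498565673828125, 88.4850082397461), 7.1071577072143555) ((519.1494140625, 37.37163543701172), 46.47589111328125)
top bar 33 [502.1  25.5 172.8] ((500.44268798828125, 32.20252227783203), (12.93836498260498, 34.2850341796875), 10.291040420532227) ((502.9775390625, 32.80770492553711), 17.434282302856445)
top collar 56 [488.   27.3 100.2] ((492.4869079589844, 28.44021987915039), (29.23263168334961, 83.86206817626953), 15.185616493225098) ((506.59283447265625, 32.2689208984375), 41.931129455566406)
side disc 349 [514.6  56.3 142.1] ((517.7461547851562, 45.360660552978516), (90.13463592529297, 75.13175201416016), 10.804762840270996) ((518.5474243164062, 39.61063766479492), 49.31023025512695)
side bar 197 [519.   47.1 169.6] ((518.7799072265625, 42.499671936035156), (55.14377212524414, 33.333763122558594), 19.64478302001953) ((519.6478271484375, 40.09849166870117), 28.445505142211914)
side collar 224 [518.3  45.   98.3] ((519.0966186523438, 39.02931594848633), (89.37440490722656, 81.63459777832031), 15.972925186157227) ((520.6650390625, 34.52875900268555), 47.61653137207031)
```

View pics/p3.png

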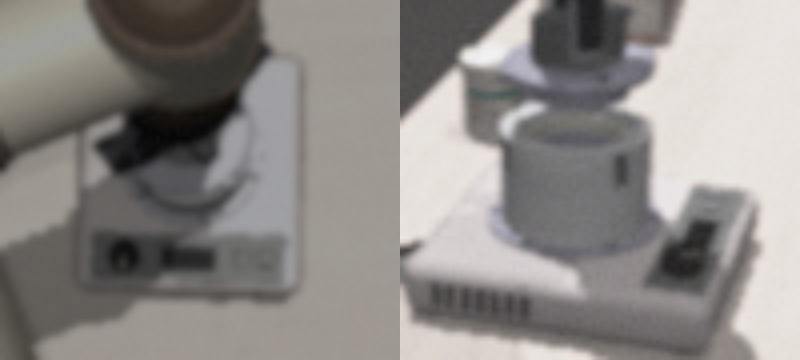

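The lid hovers over the collar, with the disc at (580,70) above the tower at (580,170) in the right panel. I'm measuring disc against collar with the edge support over the sides that both views show.

```bash
cat > sup.py <<'E'
from h import *
import pickle
def sup(d,a,b,c,ths):
    W=world(d); P=W[(np.hypot(W[...,0]-c[0],W[...,1]-c[1])<52)&(W[...,2]>a)&(W[...,2]<b)]
    u=np.c_[np.cos(ths),np.sin(ths)]; h=np.sort(P[:,:2]@u.T,0)[-3:].mean(0)
    r=np.linalg.lstsq(np.c_[u,np.ones(len(u))],h,rcond=None)[0]
    r46=np.linalg.lstsq(u,h-46,rcond=None)[0]
    return len(P),r.round(1),r46.round(1)
if __name__=="__main__":
    D0=pickle.load(open("d0.pkl","rb")); D3=pickle.load(open("d3.pkl","rb"))
    for n,A in (("side",(0,180)),("side",(-10,150)),("top",(190,300)),("top",(0,360))):
        t=np.radians(np.arange(A[0],A[1]+1,5.))
        print(n,A,"collar0",sup(D0[n],94,106,(521,36),t),"disc0",sup(D0[n],14,28,(446,-221),t),"disc3",sup(D3[n],137,150,(521,36),t))
    # housing edges -> yaw of mill
    W=world(D0["top"]); m=(abs(W[...,2]-38)<5); P=W[m&(abs(W[...,0]-513)<120)&(abs(W[...,1]-36)<110)][:,:2]
    for ax in(0,1):
        for sg in(1,-1):
            o=1-ax; bins=np.arange(-60,61,6)+(513,36)[o]; L=[]
            for q in bins:
                s=P[abs(P[:,o]-q)<3]
                if len(s): L.append((q,np.sort(sg*s[:,ax])[-1]*sg))
            k=np.polyfit(*np.array(L).T,1); print("edge",ax,sg,np.degrees(np.arctan(k[0])).round(2))
E
python3 sup.py
```

```text
side (0, 180) collar0 (335, array([520.4,  36.7,  44.7]), array([520.4,  35.1])) disc0 (234, array([ 444.2, -224.8,   46.7]), array([ 444.2, -224. ])) disc3 (372, array([520.7,  38.6,  44.9]), array([520.7,  37.2]))
side (-10, 150) collar0 (335, array([520.4,  36.7,  44.7]), array([519.9,  35.2])) disc0 (234, array([ 444.6, -224.8,   46.5]), array([ 444.8, -224.1])) disc3 (372, array([521.2,  40.6,  43.2]), array([520. ,  37.3]))
top (190, 300) collar0 (451, array([522.8,  37. ,  46.4]), array([522.6,  36.6])) disc0 (566, array([ 446.6, -222.3,   44.9]), array([ 447.1, -221.2])) disc3 (299, array([519.8,  36.9,  44.4]), array([520.6,  38.5]))
top (0, 360) collar0 (451, array([522.8,  35.8,  45.6]), array([522.8,  35.8])) disc0 (566, array([ 446.9, -222.5,   45.1]), array([ 446.8, -222.5])) disc3 (299, array([510.9,  33.4,  38.7]), array([510.7,  33.4]))
edge 0 1 2.23
edge 0 -1 1.72
edge 1 1 -2.34
edge 1 -1 -1.31
```

Emit:
servo_tool(
  rotation=[
    [0, 0, 0],
    [0, 0, 0],
    [0, 0, 0],
    [0, 0, 0],
    [0, 0, 0],
    [0, 0, 0],
    [0, 0, 0],
  ],
  slide=[
    [0.0025, -0.0075, 0],
    [0.0025, -0.0075, -0.05],
    [0.0025, -0.0075, -0.1],
    [0.0025, -0.0075, -0.12],
    [0.0025, -0.0075, -0.13],
    [0.0025, -0.0075, -0.14],
    [0.0025, -0.0075, -0.14],
  ],
  grip=[-1, -1, -1, -1, -1, -1, -1],
)

```text
clock: 18.75
position: [521.8, 34.9, 121.8]
ee_rot: [-0.33, 0.944, -0.0, 0.0]
contact_force: [-0.4, 0.1, -1.3]
gripper_width: 14.7
grasp_force: 59.3
```

Emit:
servo_tool(
  rotation=[
    [0, 0, 0],
    [0, 0, 0],
    [0, 0, 0],
  ],
  slide=[
    [0, 0, -0.005],
    [0, 0, -0.01],
    [0, 0, -0.01],
  ],
  grip=[-1, -1, -1],
)

```text
clock: 19.12
position: [521.8, 35.0, 119.7]
ee_rot: [-0.33, 0.944, -0.0, 0.0]
contact_force: [-0.8, -0.0, 2.5]
gripper_width: 14.9
grasp_force: 59.6
```

The lid entered cleanly and now rests on the seal spring at about 4 N. I'm pushing down.

Emit:
servo_tool(
  rotation=[
    [0, 0, 0],
    [0, 0, 0],
    [0, 0, 0],
    [0, 0, 0],
    [0, 0, 0],
  ],
  slide=[
    [0, 0, -0.015],
    [0, 0, -0.03],
    [0, 0, -0.045],
    [0, 0, -0.05],
    [0, 0, -0.05],
  ],
  grip=[-1, -1, -1, -1, -1],
)

```text
clock: 19.75
position: [522.0, 35.0, 112.7]
ee_rot: [-0.33, 0.944, -0.001, 0.001]
contact_force: [-7.9, 1.2, 22.5]
gripper_width: 15.0
grasp_force: 62.6
```

It bottomed at 112.7 mm with 22 N. I'm twisting clockwise.

Emit:
servo_tool(
  rotation=[
    [0, 0, -0.02],
    [0, 0, -0.04],
    [0, 0, -0.06],
    [0, 0, -0.08],
    [0, 0, -0.1],
    [0, 0, -0.12],
    [0, 0, -0.14],
    [0, 0, -0.16],
  ],
  slide=[
    [-0.004, 0, 0],
    [-0.004, 0, 0],
    [-0.004, 0, 0],
    [-0.004, 0, 0],
    [-0.004, 0, 0],
    [-0.004, 0, 0],
    [-0.004, 0, 0],
    [-0.004, 0, 0],
  ],
  grip=[-1, -1, -1, -1, -1, -1, -1, -1],
)

```text
clock: 20.75
position: [522.7, 33.5, 112.7]
ee_rot: [0.166, 0.986, -0.001, 0.002]
contact_force: [-2.0, -6.6, 17.6]
gripper_width: 15.4
grasp_force: 62.0
```

Emit:
servo_tool(
  rotation=[
    [0, 0, -0.02],
    [0, 0, -0.04],
    [0, 0, -0.06],
    [0, 0, -0.068],
    [0, 0, -0.068],
    [0, 0, -0.068],
  ],
  slide=[
    [0, 0, 0],
    [0, 0, 0],
    [0, 0, 0],
    [0, 0, 0],
    [0, 0, 0],
    [0, 0, 0],
  ],
  grip=[-1, -1, -1, -1, -1, -1],
)

```text
clock: 21.5
position: [521.9, 33.4, 112.7]
ee_rot: [0.37, 0.929, -0.001, 0.002]
contact_force: [-3.0, -6.0, 20.9]
gripper_width: 15.1
grasp_force: 62.2
```

```bash
python3 - <<'E'
from h import *
s=read_state()
for k in("clock","position","ee_rot","contact_force","wrist_torque","grasp_force","joints"): print(k,np.round(s[k],3))
q=s["ee_rot"]; print("bar deg",2*np.degrees(np.arctan2(q[1],q[0]))-180)
D={n:get_image(n)["image"] for n in("top","side")}
a=D["top"][155:245,210:310];b=D["side"][150:240,210:310]
save("p4.png",np.hstack([cv2.resize(a,(400,360)),cv2.resize(b,(400,360))]))
E
```

```text
clock 21.5
position [521.862  33.382 112.712]
ee_rot [ 0.37   0.929 -0.001  0.002]
contact_force [-2.989 -6.    20.898]
wrist_torque [-1.594  1.345  0.174]
grasp_force 62.243
joints [ 0.377  0.334 -0.406  0.005 -0.829 -2.709]
bar deg -43.43520204952014
```

View pics/p4.png

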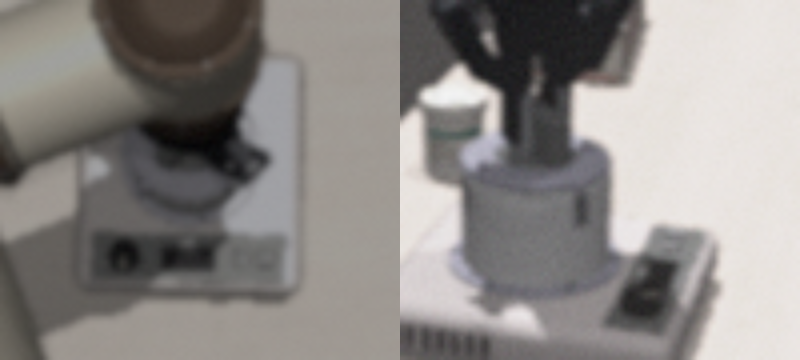

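The lid is seated flush and turned about 81.5°, with a torque of 0.174 N m. A few more degrees should confirm the stop.

Emit:
servo_tool(
  rotation=[
    [0, 0, -0.005],
    [0, 0, -0.01],
    [0, 0, -0.01],
    [0, 0, -0.01],
    [0, 0, -0.01],
  ],
  slide=[
    [0, 0, 0],
    [0, 0, 0],
    [0, 0, 0],
    [0, 0, 0],
    [0, 0, 0],
  ],
  grip=[-1, -1, -1, -1, -1],
)

```text
clock: 22.22
position: [521.6, 33.3, 112.7]
ee_rot: [0.398, 0.917, -0.001, 0.002]
contact_force: [-4.8, -6.7, 20.8]
gripper_width: 15.1
grasp_force: 62.6
```

```bash
python3 - <<'E'
from h import *
s=read_state()
for k in("clock","position","contact_force","wrist_torque","grasp_force"): print(k,np.round(s[k],3))
q=s["ee_rot"]; print("bar deg",2*np.degrees(np.arctan2(q[1],q[0]))-180)
E
```

```text
clock 22.225
position [521.585  33.25  112.731]
contact_force [-4.828 -6.666 20.755]
wrist_torque [-1.621  1.473  0.713]
grasp_force 62.63
bar deg -46.8991486433481
```

The torque jumped to 0.71 N m, so the lid is at the stop, pushed down with 21 N and gripped. I'm handing it in.

```bash
python3 -c "
from bench import job_done; print(job_done())"
```

```text
the job is handed in; nothing more can be done
None
```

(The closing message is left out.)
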